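Press a brass insert home with a two-stop hand press

TASK

Use the green hand press to press the brass insert home in the wooden disc: lay the disc, insert upward, between the four pins of the press's sliding carriage and push the carriage all the way home under the plunger. Then press the rubber palm knob down through its soft first stop, where the pad takes hold of the wood, on to the firm second stop, where the insert is fully home; bear on that stop for a moment with about 20 N, never over 25 N, and let the knob rise all the way up again. Leave the disc in the carriage under the plunger, and do not disturb the glue bottle, the green paint bottle or the water jar.

Things in the scene. Friction and masses are not known exactly. Their poses are not given: they have to be found in the camera images.
- press: Green hand press on a plywood board, fixed. Origin at table height on the plunger's axis; x points to its column, y along the carriage's travel toward home. Board y -263 to +69, x -63 to +87 mm, casting on it to 28 mm above the table. Rails beside the carriage (x = 38 to 46 mm either side), tops at 40 mm. Head 56 mm wide in y, x -28 to +82 mm, 90 to 126 mm up; the palm knob stands above it.
- carriage (a joint): Slide of the carriage along the press's y axis (m): 0 fully out, 0.130 home against its stop, where the nest is centred under the plunger. Starts between 0 and 0.03, is free to slide and stays where it is left; about 2.5 N of friction.
- nest (a point): Centre of the nest's floor on the aluminium carriage, 38 mm above the table; axes as the press. Four round-nosed pins, 8 mm thick and 8 mm high (upper 4 mm tapered), stand round it at 45, 135, 225 and 315 degrees, centres 35.2 mm from it: the disc has 1.2 mm of play. 42 mm wide gaps between pins on the press's +x and -x sides let fingers in; stay above the rail tops.
- handle_top (a point): Centre of the top of the carriage's upright black handle: 21 mm in diameter, its black part 24 mm high, top 72 mm above the table, 95 mm from the nest's centre toward the press's -y. It may be gripped from above or pushed.
- disc: Round wooden disc, 60 mm across, 12 mm thick, lying flat, with the brass insert in its middle pointing up. Origin: centre of the underside. 25 to 45 g.
- insert (a joint): How far the brass insert (flange 14 mm across, 1.5 mm thick) has been pressed into the disc (m): starts near 0 (up to 0.0008), with the top of its flange 7.5 mm above the wood; 0.006 fully home, its flange lying on the wood. It takes about 4 N to move it and it stays where it is left.
- plunger (a joint): Downward travel of the plunger (m), 0 at rest, 0.034 greatest; a spring lifts it. Over a loaded carriage the pad meets the wood near 0.013, the soft first stop: the push steps from about 2 to 6 N, then creeps up, plus 4 N once the hidden punch meets the insert. At 11 to 14 N comes the firm second stop, between 0.019 and 0.030: how the punch is set cannot be seen. 20 N bears on it well.
- palm_cap: Black rubber palm knob on top of the plunger, 49 mm across, slightly domed, to be pushed straight down. Origin: centre of its top, 201 mm above the table at rest. The rubber gives about 1 mm under 8 N, besides the plunger's travel. More than 25 N on it is too much.
- water_jar: Open glass jar of brush water, 77 mm across, 102 mm high, bystander. Origin: centre of the underside.
- sage_bottle: Green acrylic paint bottle with a white nozzle, 37 mm across, 89 mm high, bystander. Origin: centre of the underside.
- glue_bottle: Yellow glue bottle with a red nozzle, 55 mm across, 150 mm high, bystander. Origin: centre of the underside.
There are look-alikes about, which are no part of the job. Of the things like the disc, leave any that is orange; of the rest the smaller one is meant.

How it is judged:
By the outcome, as a careful person would: the job done as asked, in the order asked, and still so for the second after the job is handed in, with the robot touching nothing.
It also fails if it takes over 72 s, if anything falls off the work surface, if the arm or the gripper's body presses on something with over 40 N, if the wrist force passes 120 N, or if a joint passes its speed limit or range.

ROBOT

A 6-joint arm with a two-finger parallel gripper is mounted at the origin on the work surface; the furniture and walls round the work are solid. World frame = base frame: x ahead of the robot, y to its left, z up, the work surface at z = 0. Lengths are in m, angles in degrees, forces in N, time in s.
With the tool pointing down it reaches from about 0.25 to 0.725 m from the base axis. Payload 9.7 kg.
Tool frame: the origin (TCP) lies midway between the tips of the shut fingers; the grasp point (between the pads) lies bot.hold_point_z behind it (bot.hold_point_z is the distance from the TCP to the grasp point, in m); z points along the fingers, y is the line along which they close (so a half turn about z gives the same grasp; the last joint's range is limited). The gripper opens to 85 mm and grips with 20 to 120 N. Pads are 22 mm wide; open, the fingers measure 114 mm over their backs; the gripper's body (76 mm by 85 mm) begins 54 mm behind the grasp point. The pads swing forward as they close: fully open they stand 13 mm farther back than shut.
Start: joints at [63.312, 4.979, 10.078, 95.1, 0, 90], TCP at [0.247, 0.491, 0.231] pointing down, gripper open.
Joint ranges: [-179.16, 179.16], [-48.56, 103.87], [-65.8, 70.77], [-126.05, 130.52], [-82.76, 87.17], [-180, 180]. Speed limits (degrees/s): [127.2, 127.2, 147.25, 180, 180, 180].

INTERFACE

Orientations are given as [roll, pitch, yaw] about the fixed x, y, z axes, in that order (R = Rz(yaw) Ry(pitch) Rx(roll)).
In Python, from workcell import bot, camera, camera_model, ticket gives the robot as it stands.
- The arm moves only by the tool send_rows, never from a script. Its argument "targets" is text: rows parted by semicolons, each of 5 numbers parted by spaces: the shift along the tool's x, y, z in mm, then the turn about the tool's z in degrees, then the closure in counts, from 0 (fully open) to 255 (shut). A call has 1 to 20 rows; each row is the pose to reach, as a shift and turn from the pose commanded when the call began, along the tool's axes at that moment; what a row does not reach only later rows make up. A row lasts 1/8 s, in which the tool goes at most 62.5 mm and 10.7 degrees, less where a joint would pass 70% of its speed; a pose out of reach is approached as far as the arm can. A call with a gripper value outside its range is refused whole. The fingers move at their own pace and stop on an object; "newtons" is the grip in N (left out, the last holds). Time passes only in rows, so rows that repeat a pose let the fingers close. It gives the time, the measured TCP pose, the force, the opening and the grip force at its end, in the units of the state.
- bot.get_obs(): the state, without advancing time (a new reading comes with each control period).
- camera(name): name is "scene" or "top"; returns the picture (480x640x3 uint8, blue, green, red); there is no depth.
- camera_model(name): a dict with "K" (3x3 intrinsics, pixels), "pose" (4x4, takes a point from camera to world coordinates). Camera axes: x right, y down, z forward; pixel columns grow to the right and rows downward; lengths in m; the calibration is good to about 2 mm. A picture is of the moment at which its call begins. camera_model takes no time and is no camera call.
- ticket.job_done(): hands the job in; it is judged then, once.
The state is a dict: "time": time; "q": joint angles; "qd": joint speeds; "joint_efforts": joint torques, N m; "ee_pos": TCP position; "tcp_rot": TCP orientation; "wrist_force": force on the tool from outside, world axes, zero at the start; "torque": the same for the moment, N m; "opening": finger opening in m; "grasp_force": force on a finger pad.
Only numpy, scipy, OpenCV 4.12 (cv2) and the standard library are available. Lean on these libraries where they do the work, as an engineer would, in place of code of your own. Each camera call takes 0.05 s, during which the arm holds its last target. There are 200 camera calls.

## Working session

There is one attempt and no reset: what is moved stays moved. The work goes in short steps, Python scripts to look and compute and a tool call to move; the robot and the scene stay as the last step left them, time stands still between calls to the robot, and variables do not carry over. Pictures are saved under pics/ and viewed, at most 10 in all, crops included, and the job is handed in when it is done.

Besides the shell and the picture viewer there is one more tool, called after ">>>" in YAML: its name, and indented under it one key for each argument. send_rows: Moves the arm, as the interface text tells. Its arguments: {"type":"object","properties":{"targets":{"type":"string"},"newtons":{"type":"number"}},"required":["targets"]}

```bash
mkdir -p pics; cat > h.py <<'E'
import numpy as np, cv2
from workcell import bot, camera, camera_model, ticket
def ray(name,uv,z):
    m=camera_model(name);K=np.array(m["K"]);T=np.array(m["pose"])
    d=T[:3,:3]@np.linalg.inv(K)@np.array([uv[0],uv[1],1.]);o=T[:3,3]
    return o+d*(z-o[2])/d[2]
def proj(name,p):
    m=camera_model(name);K=np.array(m["K"]);T=np.array(m["pose"])
    c=np.linalg.inv(T)@np.append(p,1);u=K@c[:3];return u[:2]/u[2]
E
python3 - <<'E'
from h import *
for n in("scene","top"):
    cv2.imwrite(f"pics/{n}1.png",camera(n)); m=camera_model(n); print(n,np.round(m["K"],1).tolist(),np.round(m["pose"],3).tolist())
o=bot.get_obs();print(o,bot.hold_point_z)
E
```

```text
scene [[581.5, 0.0, 318.7], [0.0, 581.5, 241.6], [0.0, 0.0, 1.0]] [[-0.892, -0.249, 0.376, -0.281], [-0.451, 0.495, -0.742, 1.618], [-0.002, -0.832, -0.554, 1.223], [0.0, 0.0, 0.0, 1.0]]
top [[581.2, 0.0, 321.5], [0.0, 581.2, 243.1], [0.0, 0.0, 1.0]] [[0.27, -0.914, 0.301, -0.094], [-0.963, -0.256, 0.087, 0.024], [-0.002, -0.313, -0.95, 1.84], [0.0, 0.0, 0.0, 1.0]]
{'time': 0.1, 'q': array([ 6.33104926e+01,  5.00827189e+00,  1.00397130e+01,  9.50996883e+01,
       -4.03867449e-04,  8.99996489e+01]), 'qd': array([ 0.064087  , -0.00211783,  0.16445641, -0.08876196,  0.06647199,
        0.05993493]), 'joint_efforts': array([-1.17623367e-03, -5.21561837e+01,  4.65652514e+01,  1.59730524e-02,
       -5.38804261e-05, -1.10608585e-05]), 'ee_pos': array([0.24694655, 0.49121818, 0.2306573 ]), 'tcp_rot': array([-1.79931753e+02,  4.03448996e-04,  1.53310844e+02]), 'wrist_force': array([ 0.433821  ,  0.21769273, -0.04095736]), 'torque': array([ 5.59864223e-03, -3.16842708e-02, -7.88488694e-05]), 'grasp_force': 0.0, 'opening': 0.08540532693773481} 0.0187
```

View pics/scene1.png

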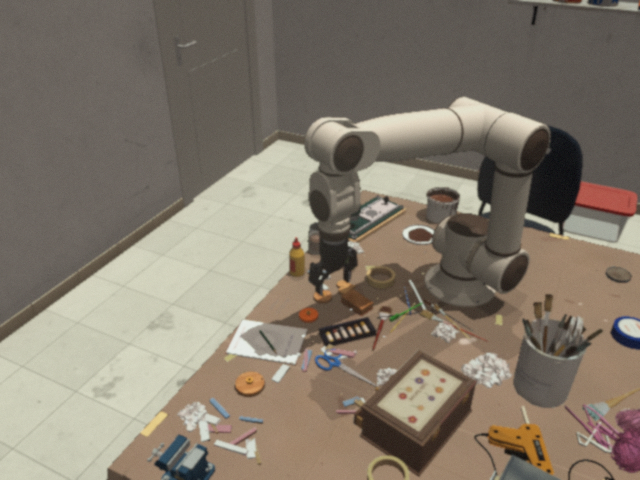

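View pics/top1.png

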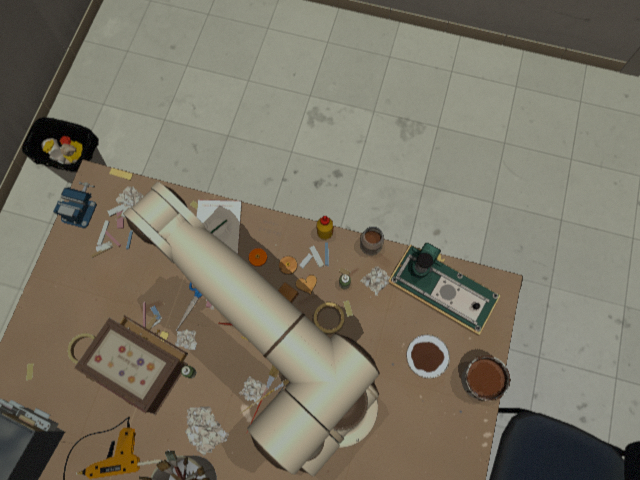

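The top view shows the press at about (440,285), the water jar at (372,238), the glue at (325,228), the sage bottle at (345,280), and disc candidates at (257,257) (orange) and (289,265) (wood). I'll zoom in on both.

```bash
python3 - <<'E'
from h import *
t=cv2.imread("pics/top1.png");s=cv2.imread("pics/scene1.png")
a=cv2.resize(t[215:345,230:510],None,fx=2.8,fy=2.8,interpolation=cv2.INTER_CUBIC)
b=cv2.resize(s[225:405,220:420],None,fx=1.2,fy=1.2,interpolation=cv2.INTER_CUBIC)
im=np.zeros((590,784,3),np.uint8);im[:a.shape[0],:a.shape[1]]=a;im[368:368+b.shape[0],:b.shape[1]]=b
c=cv2.resize(s[360:410,215:285],(300,214),interpolation=cv2.INTER_CUBIC);im[368:582,250:550]=c
d=cv2.resize(s[275:335,290:350],(214,214),interpolation=cv2.INTER_CUBIC);im[368:582,560:774]=d
cv2.imwrite("pics/c1.png",im)
E
```

```text
(no output)
```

View pics/c1.png

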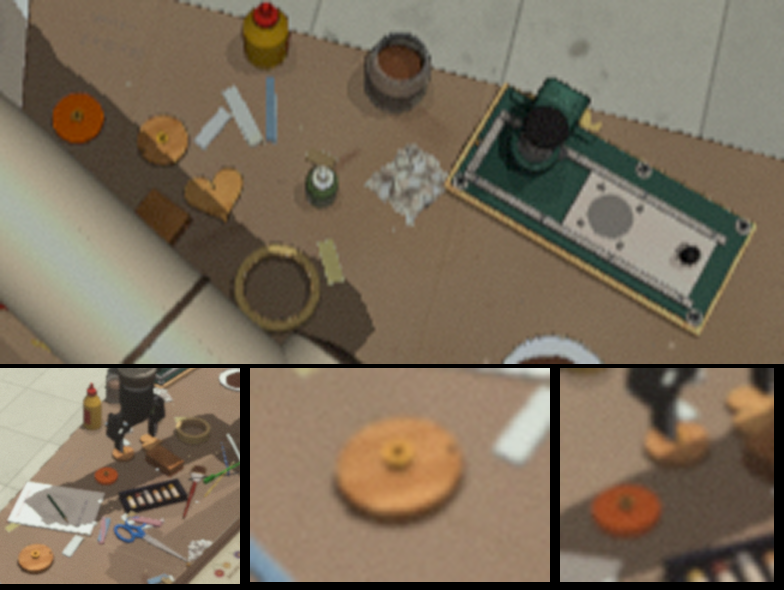

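The crop shows the wooden disc at (162,139), which is top-view pixel (288,265), and half of it is in shadow. The knob, nest circle, pins and handle are all clearly visible. Next I'll measure them.

```bash
cat > m.py <<'E'
from h import *
def blobs(im,lo,hi,x0,x1,y0,y1,amin=30,hsv=True):
    r=im[y0:y1,x0:x1];r=cv2.cvtColor(r,cv2.COLOR_BGR2HSV) if hsv else r
    m=cv2.inRange(r,lo,hi);m=cv2.morphologyEx(m,cv2.MORPH_CLOSE,np.ones((3,3)))
    cs,_=cv2.findContours(m,cv2.RETR_EXTERNAL,cv2.CHAIN_APPROX_NONE)
    out=[]
    for c in cs:
        if cv2.contourArea(c)>=amin:
            M=cv2.moments(c);out.append((np.array([M['m10']/M['m00']+x0,M['m01']/M['m00']+y0]),cv2.contourArea(c),np.array(cv2.boundingRect(c))+[x0,y0,0,0],c.reshape(-1,2)+[x0,y0]))
    return sorted(out,key=lambda o:-o[1])
E
python3 - <<'E'
from m import *
t=np.mean([camera("top").astype(float) for _ in range(4)],0).astype(np.uint8)
cv2.imwrite("pics/topavg.png",t)
h=cv2.cvtColor(t,cv2.COLOR_BGR2HSV)
for n,p in dict(disc=(284,262),discsh=(293,270),disc3=(292,261),table=(300,275),tshadow=(283,276),knob=(425,260),nest=(448,292),alu=(462,290),handle=(476,306),sage=(345,281)).items(): print(n,t[p[1],p[0]],h[p[1],p[0]])
print("row265",h[265,274:304].tolist())
def show(n,bl,z):
    for c,a,b,_ in bl[:3]: print(n,c.round(1),a,b,ray("top",c,z).round(4))
show("knob",blobs(t,(0,0,0),(180,255,55),405,440,245,280),.199)
show("handle",blobs(t,(0,0,0),(180,255,60),465,488,295,318,8),.072)
show("nest",blobs(t,(0,0,90),(180,60,150),436,462,278,306),.038)
print(h[292,436:470,2])
E
```

```text
disc [ 53 100 147] [ 15 163 147]
discsh [ 67 119 166] [ 16 152 166]
disc3 [ 59 107 152] [ 15 156 152]
table [ 81 102 123] [ 15  87 123]
tshadow [48 60 72] [15 85 72]
knob [22 22 24] [ 0 21 24]
nest [ 99 105 108] [ 20  21 108]
alu [151 164 170] [ 21  29 170]
handle [31 32 35] [ 8 29 35]
sage [173 167 162] [106  16 173]
row265 [[15, 91, 73], [15, 84, 73], [16, 84, 73], [17, 81, 72], [17, 95, 67], [15, 167, 87], [15, 180, 85], [14, 166, 86], [15, 169, 86], [15, 161, 90], [15, 160, 99], [16, 162, 135], [20, 179, 162], [21, 184, 137], [20, 185, 124], [19, 178, 139], [16, 157, 146], [15, 156, 157], [15, 158, 157], [15, 156, 154], [15, 158, 153], [16, 159, 154], [15, 159, 149], [15, 100, 99], [14, 79, 119], [18, 34, 127], [78, 8, 151], [86, 13, 159], [81, 11, 161], [77, 11, 161]]
knob [419.4 265. ] 646.0 [405 247  35  33] [ 0.4384 -0.1217  0.199 ]
handle [475.9 305.6] 23.5 [473 303   7   6] [ 0.3993 -0.3298  0.072 ]
nest [447.8 291.5] 432.0 [436 278  26  28] [ 0.4294 -0.242   0.038 ]
[167 158 169 151 111 106 108 107 107 107 107 108 108 106 107 108 109 108
 106 110 154 170 169 171 169 168 168 169 169 170 169 170 165 148]
```

```bash
python3 - <<'E'
from m import *
t=cv2.imread("pics/topavg.png")
def w(sub,x0,y0): 
    s=sub.sum();yy,xx=np.mgrid[:sub.shape[0],:sub.shape[1]];return np.array([(sub*xx).sum()/s+x0,(sub*yy).sum()/s+y0])
g=t.max(2).astype(float)
# nest soft centroid
sub=np.clip((150-g[281:303,437:460])/45,0,1)
m=blobs(t,(0,0,95),(180,60,128),438,459,280,304,100)[0];print(m[0],m[1],m[2])
M=np.zeros(g.shape,np.uint8);cv2.drawContours(M,[m[3].astype(np.int32)],-1,1,-1);
print("nest ell",cv2.fitEllipse(m[3].astype(np.float32)),ray("top",m[0],.038))
sub=np.clip((110-g[300:312,470:483])/70,0,1);c=w(sub,470,300);print("handle",c,ray("top",c,.072),sub.sum())
np.set_printoptions(linewidth=250)
print("handle\n",g[299:313,468:485].astype(int))
print("knob green-minus-red & max\n",(t[244:282,408:442,1].astype(int)-t[244:282,408:442,2]))
print(g[244:282,408:442].astype(int))
print("disc\n")
h=cv2.cvtColor(t,cv2.COLOR_BGR2HSV)
b=blobs(t,(8,130,60),(24,255,255),272,302,250,282,60)
for x in b: print(x[0],x[1],x[2],cv2.fitEllipse(x[3].astype(np.float32)),ray("top",x[0],.012))
print(h[252:278,276:302,1])
E
```

```text
[448.1993383  291.02977667] 201.5 [438 280  21  24]
nest ell ((448.8731384277344, 290.34552001953125), (17.270523071289062, 22.60185432434082), 18.70973777770996) [ 0.43143651 -0.24301936  0.038     ]
handle [475.98146853 305.90839161] [ 0.39843322 -0.33031667  0.072     ] 40.85714285714286
handle
 [[169 169 169 169 169 169 170 169 170 168 170 170 166 147 127 114  95]
 [169 169 170 169 169 169 168 167 170 169 170 169 170 169 165 138 127]
 [169 168 167 170 167 147 146 148 168 169 169 170 169 169 169 168 166]
 [168 169 168 168 145 112 108  97 130 135 137 167 170 168 170 172 169]
 [168 170 168 145 111  94  82  49  43  53  65 135 167 171 169 170 154]
 [169 170 166 116  92  61  28  17  22  23  24  69 153 171 170 168 120]
 [169 169 159 123  75  21  12  20  31  29  21  40 131 169 171 152  85]
 [167 160 147 119  64   8   8  18  35  33  21  42 132 171 169 115  70]
 [167 149 143 119  97  27   4  11  25  23  30  78 149 170 151  84  67]
 [167 148 145 145 137  67  28  25  17  38  69 134 170 169 115  70  68]
 [168 158 147 147 147 108  94  85  71 111 129 169 172 151  84  67  67]
 [170 168 157 157 1
[... 2881 characters left out ...]
 157 158 155 154 151 156 138  92  87  84  85  85  84  84]
 [ 81  84  81  81  85  90 137 153 160 163 159 155 157 156 152 162 153 132  93  86  85  87  84  87  86  82]
 [ 84  80  89  85  87  81  86 102 132 160 145 153 152 154 147 146 126  93  84  85  84  89  83  83  84  84]
 [ 86  89  87  84  85  81  86  83  88 107 102 109 104  98  94 100  88  86  85  84  85  84  84  86  85  83]
 [ 83  85  83  86  85  84  84  81  84  92  87  78  84  81  81  81  83  78  82  86  85  85  82  86  87  86]
 [ 85  83  84  87  79  85  78  85  80  81  84  84  86  80  83  91  83  81  85  86  86  85  87  82  82  84]
 [ 86  84  87  83  89  86  89  83  84  84  84  87  81  86  85  83  84  90  80  87  88  84  84  84  89  89]]
```

```bash
python3 - <<'E'
from m import *
import sys
np.set_printoptions(linewidth=250,threshold=sys.maxsize)
t=cv2.imread("pics/topavg.png");h=cv2.cvtColor(t,cv2.COLOR_BGR2HSV);g=t.max(2)
m=cv2.inRange(g,90,138);m=m*1;m[:279]=0;m[304:]=0;m[:,:436]=0;m[:,461:]=0
m=cv2.morphologyEx(m,cv2.MORPH_OPEN,cv2.getStructuringElement(cv2.MORPH_ELLIPSE,(9,9)))
c=cv2.findContours(m,cv2.RETR_EXTERNAL,cv2.CHAIN_APPROX_NONE)[0][0];M=cv2.moments(m,True);c0=(M['m10']/M['m00'],M['m01']/M['m00']);print(c0,M['m00'],cv2.boundingRect(c),ray("top",c0,.038))
print(g[278:306,434:464])
k=((h[...,1]<80)&(g<60)).astype(np.uint8);print(k[244:282,406:442])
E
```

```text
(447.42051282051284, 291.7794871794872) 195.0 (440, 284, 16, 16) [ 0.42837399 -0.24113826  0.038     ]
[[ 65  67  67  68  63  70 141 170 173 167 152 127 123 124 128 140 125 101  85  71  66  67  66  68  81  94  91  89  70  66]
 [ 68  69  67  66  67 105 168 171 171 171 167 153 152 131 120 123 141 138 124 109  80  68  65  65  65  68  69  68  66  67]
 [ 67  66  67  65  77 149 170 170 170 149 140 133 168 166 145 128 127 121 141 142 113  92  76  68  66  66  67  66  66  68]
 [ 67  68  64  65 125 170 171 171 166 111  90 109 157 172 168 166 136 113 120 129 140 125 111  94  69  66  67  67  68  65]
 [ 67  67  64  81 165 172 169 170 169 129 107 104 155 170 170 171 167 150 127 125 123 129 140 130 104  85  69  65  67  68]
 [ 68  65  65 131 171 170 169 170 170 168 150 138 167 164 163 170 171 170 167 153 129 122 125 144 140 120  92  72  67  67]
 [ 68  66  91 166 171 170 169 170 169 169 157 146 145 139 137 145 152 162 170 170 166 144 130 129 125 128  99  99  93  77]
 [ 63  70 140 172 171 169 169 169 156 145 127 111 109 108 108 110 120 137 158 170 172 169 165 136 114 102  97 132 127 111]
 [ 62 104 167
[... 4598 characters left out ...]
1 0 0 0 1 0 0 0 0 0 0 0]
 [0 0 0 0 0 0 0 0 0 0 0 0 0 0 0 0 0 0 0 0 0 0 0 0 0 0 0 0 0 1 1 0 0 0 0 0]
 [0 0 0 0 0 0 0 0 0 0 0 0 0 0 0 0 0 0 0 0 0 0 0 0 0 0 0 0 0 0 0 1 1 0 0 0]
 [0 0 0 0 0 0 0 0 0 0 0 0 0 0 0 0 0 0 0 0 0 0 0 0 0 0 0 0 0 0 0 0 0 1 0 0]
 [0 0 0 0 0 0 0 0 0 0 0 0 0 0 0 0 0 0 0 0 0 0 0 0 0 0 0 0 0 0 0 0 0 0 1 0]
 [0 0 0 0 0 0 0 0 0 0 0 0 0 0 0 0 0 0 0 0 0 0 0 0 0 0 0 0 0 0 0 0 0 0 0 0]
 [0 0 0 0 0 0 0 0 0 0 0 0 0 0 0 0 0 0 0 0 0 0 0 0 0 0 0 0 0 0 0 0 0 0 0 0]
 [0 0 0 0 0 0 0 0 0 0 0 0 0 0 0 0 0 0 0 0 0 0 0 0 0 0 0 0 0 0 0 0 0 0 0 0]
 [1 0 0 0 0 0 0 0 0 0 0 0 0 0 0 0 0 0 0 0 0 0 0 0 0 0 0 0 0 0 0 0 0 0 0 0]
 [0 0 1 0 0 0 0 0 0 0 0 0 0 0 0 0 0 0 0 0 0 0 0 0 0 0 0 0 0 0 0 0 0 0 0 0]]
```

```bash
python3 - <<'E'
from h import *
k=ray("top",(423.6,261.4),.197);n=ray("top",(447.42,291.75),.038);n2=ray("top",(447.3,291.6),.045);hd=ray("top",(475.85,305.8),.072)
n=(n+n2)/2
for a in(k,n,n2,hd):print(a.round(4))
print("k-n",np.linalg.norm((k-n)[:2]),"n-h",np.linalg.norm((n-hd)[:2]))
for a,b in((hd,k),(n,k),(hd,n)):
    d=b-a;print("y-axis heading",np.degrees(np.arctan2(d[1],d[0])))
for nme,uv,z in(("jar",(372,237),.1),("glue",(325,222),.15),("sage",(345,279),.089)):print(nme,ray("top",uv,z).round(3))
print(bot.get_obs()["time"])
E
```

```text
[ 0.4533 -0.1314  0.197 ]
[ 0.4276 -0.2404  0.0415]
[ 0.4268 -0.2396  0.045 ]
[ 0.3987 -0.3299  0.072 ]
k-n 0.11191484600914291 n-h 0.0940660556147846
y-axis heading 74.59726018732852
y-axis heading 76.7334247065173
y-axis heading 72.05551914144586
jar [0.52  0.034 0.1  ]
glue [0.511 0.186 0.15 ]
sage [0.368 0.081 0.089]
0.3
```

```bash
cat >> h.py <<'E'
def goto(x,y,z,head=None):
    "tool-frame shift (mm) and turn for a world TCP target, jaw (tool y) heading head"
    from scipy.spatial.transform import Rotation as Ro
    o=bot.get_obs();R=Ro.from_euler('xyz',o["tcp_rot"],degrees=True).as_matrix()
    s=R.T@(np.array([x,y,z])-o["ee_pos"])*1000;h0=np.degrees(np.arctan2(R[1,1],R[0,1]))
    print("shift",s.round(1),"jaw",h0.round(2),"turn",None if head is None else (h0-head+180)%360-180)
E
python3 - <<'E'
from h import *
for z in(.012,.02,.028):
  for a,b in(((389.6,280.4),(478.9,333.2)),((410.4,246.1),(498.6,295.7))):
    p,q=ray("top",a,z),ray("top",b,z);d=p-q;print(z,np.degrees(np.arctan2(d[1],d[0])).round(1),np.linalg.norm(d).round(3),q.round(3),p.round(3))
goto(.3843,.2772,.15,-15.5)
E
```

```text
0.012 73.7 0.324 [ 0.332 -0.368  0.012] [ 0.422 -0.057  0.012]
0.012 74.3 0.322 [ 0.468 -0.406  0.012] [ 0.555 -0.095  0.012]
0.02 73.7 0.323 [ 0.33  -0.366  0.02 ] [ 0.42  -0.056  0.02 ]
0.02 74.3 0.321 [ 0.465 -0.404  0.02 ] [ 0.552 -0.095  0.02 ]
0.028 73.7 0.321 [ 0.328 -0.364  0.028] [ 0.418 -0.056  0.028]
0.028 74.3 0.32 [ 0.463 -0.402  0.028] [ 0.549 -0.094  0.028]
shift [-218.8 -129.7   81.1] jaw 63.31 turn 78.81460606593015
```

>>> send_rows:
  targets: "-20 -12 0 8 30; -50 -30 0 18 30; -80 -48 0 28 30; -110 -66 5 38 30; -140 -84 15 48 30; -165 -98 25 58 30; -187 -112 35 68 30; -205 -122 45 79 30; -219 -130 60 79 30; -219 -130 81 79 30; -219 -130 81 79 30; -219 -130 81 79 30"
  newtons: 25

```text
time: 1.8
ee_pos: [0.3843, 0.2771, 0.1508]
tcp_rot: [180.0, -0.0, 74.4]
wrist_force: [-0.5, 0.9, 0.7]
opening: 0.0754
grasp_force: 0.0
```

```bash
python3 - <<'E'
from m import *
t=camera("top");s=camera("scene");cv2.imwrite("pics/top2.png",t);cv2.imwrite("pics/scene2.png",s)
o=bot.get_obs();print(o["time"],o["ee_pos"],o["tcp_rot"],o["opening"],o["q"].round(1),o["wrist_force"].round(2))
goto(.3843,.2772,.0,-15.7)
p=proj("scene",(.384,.277,.012));print(p)
b=blobs(s,(8,110,60),(24,255,255),int(p[0])-40,int(p[0])+40,int(p[1])-30,int(p[1])+30,40)
for x in b[:4]: print(x[0],x[1],x[2],ray("scene",x[0],.010))
a=cv2.resize(s[240:340,250:400],None,fx=4,fy=4,interpolation=cv2.INTER_CUBIC);cv2.imwrite("pics/c2.png",a)
E
```

```text
1.9 [0.38448274 0.27727703 0.1511135 ] [ 1.79963317e+02 -5.12482501e-02  7.43984370e+01] 0.07549644156635041 [ 35.8  -6.4 -10.   86.3   0.  141.4] [-0.42 -0.1   0.23]
shift [ -0.3  -0.3 151.1] jaw -15.6 turn 0.0984042349033416
[322.72163164 295.63048107]
[350.32969035 295.65027322] 457.5 [337 281  25  35] [0.30361308 0.2339617  0.01      ]
[308.21313767 314.40531097] 238.5 [298 307  21  16] [0.38417442 0.37970252 0.01      ]
[322.51451451 296.01301301] 166.5 [314 290  18  13] [0.38481883 0.27687998 0.01      ]
[297.74518519 270.19407407] 112.5 [290 265  15  12] [0.52624857 0.18772905 0.01      ]
```

View pics/c2.png

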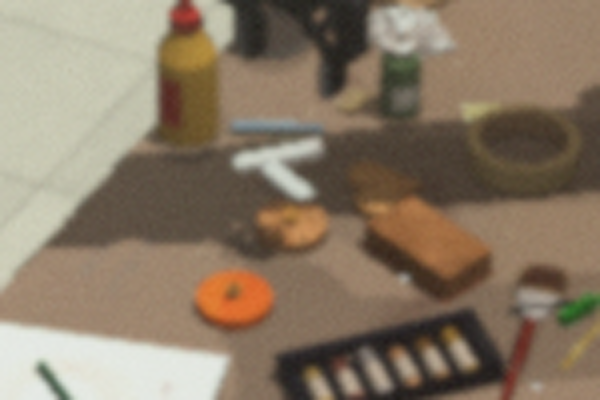

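The wooden disc is at crop (290,227), and both cameras put it within 1 mm of the same spot. The leather block next to it needs a clearance check.

```bash
python3 - <<'E'
from h import *
for uv in((341,297),(341.5,302),(352,290)):print(ray("scene",uv,.0).round(3),ray("scene",uv,.03).round(3))
u=np.array([.963,-.27]);v=np.array([.27,.963])
for a in(30,55):
  for b in(-11,11): print("finger",np.array([.3845,.277])-u*a/1000+v*b/1000)
E
```

```text
[0.333 0.243 0.   ] [0.318 0.277 0.03 ]
[0.321 0.266 0.   ] [0.306 0.299 0.03 ]
[0.316 0.192 0.   ] [0.301 0.227 0.03 ]
finger [0.35264  0.274507]
finger [0.35858  0.295693]
finger [0.328565 0.281257]
finger [0.334505 0.302443]
```

>>> send_rows:
  targets: "0 0 30 0 30; 0 0 65 0 30; 0 0 100 0 30; 0 0 125 0 30; 0 0 142 0 30; 0 0 151 0 30; 0 0 151 0 30; 0 0 151 0 120; 0 0 151 0 120; 0 0 151 0 120; 0 0 151 0 120; 0 0 151 0 120"
  newtons: 25

```text
time: 3.4
ee_pos: [0.3848, 0.2773, 0.0006]
tcp_rot: [179.9, -0.1, 74.3]
wrist_force: [-2.0, -0.9, 6.3]
opening: 0.0572
grasp_force: 26.3
```

>>> send_rows:
  targets: "0 0 -5 0 120; 0 0 -15 0 120; 0 0 -35 0 120; 0 0 -65 0 120; 0 0 -100 0 120; 0 0 -130 0 120; 0 0 -150 0 120; 0 0 -150 0 120; 0 0 -150 0 120"

```text
time: 4.53
ee_pos: [0.3841, 0.2767, 0.1486]
tcp_rot: [-180.0, 0.0, 74.3]
wrist_force: [-0.0, 0.4, -0.8]
opening: 0.0574
grasp_force: 26.9
```

```bash
python3 - <<'E'
from m import *
s=camera("scene");cv2.imwrite("pics/scene3.png",s);o=bot.get_obs();print(o["time"],o["ee_pos"],o["wrist_force"].round(2),o["opening"],o["grasp_force"])
p=proj("scene",o["ee_pos"]);print(p);u,v=p.astype(int)
cv2.imwrite("pics/c3.png",cv2.resize(s[v-55:v+35,u-55:u+55],None,fx=6,fy=6,interpolation=cv2.INTER_CUBIC))
E
```

```text
4.575 [0.38396073 0.27664063 0.1483202 ] [-0.13 -0.37 -0.41] 0.057698504352690756 26.87258498277515
[322.86639278 261.9557027 ]
```

View pics/c3.png

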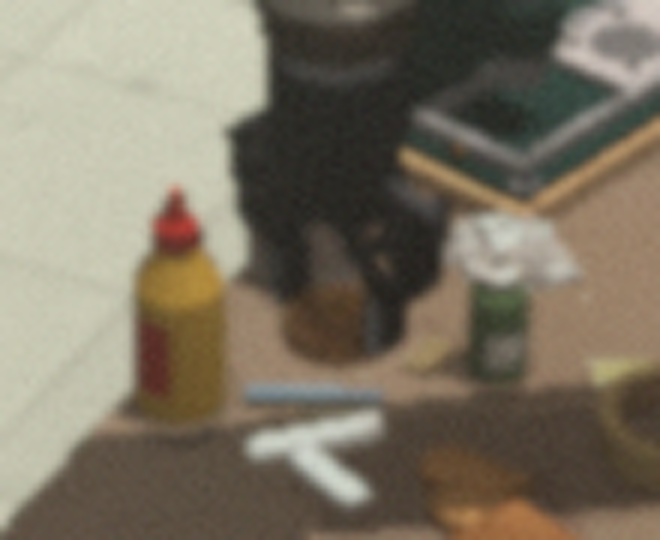

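The disc is held level at crop (340,320), and the scene is otherwise undisturbed. I'll move it over the knob to above the nest.

```bash
python3 - <<'E'
from h import *
goto(.4266,-.2401,.25,-15.7)
E
```

```text
shift [-486.1  180.7 -101.3] jaw -15.69 turn 0.01234303604201159
```

>>> send_rows:
  targets: "0 0 -20 0 120; -6 2 -50 0 120; -20 7 -80 0 120; -45 17 -101 0 120; -85 32 -101 0 120; -130 48 -101 0 120; -175 65 -101 0 120; -220 82 -101 0 120; -265 99 -101 0 120; -310 115 -101 0 120; -355 132 -101 0 120; -395 147 -101 0 120; -430 160 -101 0 120; -458 170 -101 0 120; -476 177 -101 0 120; -486 181 -101 0 120; -486 181 -101 0 120; -486 181 -101 0 120"

```text
time: 6.82
ee_pos: [0.4272, -0.2392, 0.2504]
tcp_rot: [-180.0, -0.0, 74.3]
wrist_force: [-0.5, 0.2, -0.2]
opening: 0.0576
grasp_force: 27.0
```

```bash
python3 - <<'E'
from m import *
t=camera("top");cv2.imwrite("pics/top4.png",t);o=bot.get_obs();print(o["time"],o["ee_pos"],o["wrist_force"].round(2),o["opening"],o["grasp_force"],o["q"].round(1))
goto(.4266,-.2401,.046,-15.7)
E
```

```text
6.875 [ 0.42721844 -0.23922323  0.25045904] [-0.21  0.76 -1.17] 0.05733148233675015 26.987762530334294 [-29.3  -2.8   4.3  97.1   0.   76.4]
shift [ -1.   -0.4 204.5] jaw -15.64 turn 0.06134803897811025
```

>>> send_rows:
  targets: "-1 0 20 0 120; -1 0 55 0 120; -1 0 95 0 120; -1 0 135 0 120; -1 0 165 0 120; -1 0 185 0 120; -1 0 196 0 120; -1 0 196 0 120; -1 0 196 0 120"

```text
time: 8.0
ee_pos: [0.4274, -0.241, 0.0553]
tcp_rot: [179.9, 0.0, 74.3]
wrist_force: [-0.2, -0.3, -0.8]
opening: 0.0575
grasp_force: 27.0
```

```bash
python3 - <<'E'
from m import *
t=camera("top");cv2.imwrite("pics/top5.png",t);o=bot.get_obs();print(o["time"],o["ee_pos"],o["wrist_force"].round(2))
cv2.imwrite("pics/c5.png",cv2.resize(t[225:345,380:520],None,fx=5,fy=5,interpolation=cv2.INTER_CUBIC))
E
```

```text
8.05 [ 0.42743679 -0.24112374  0.05536246] [ 0.89  0.15 -0.98]
```

View pics/c5.png

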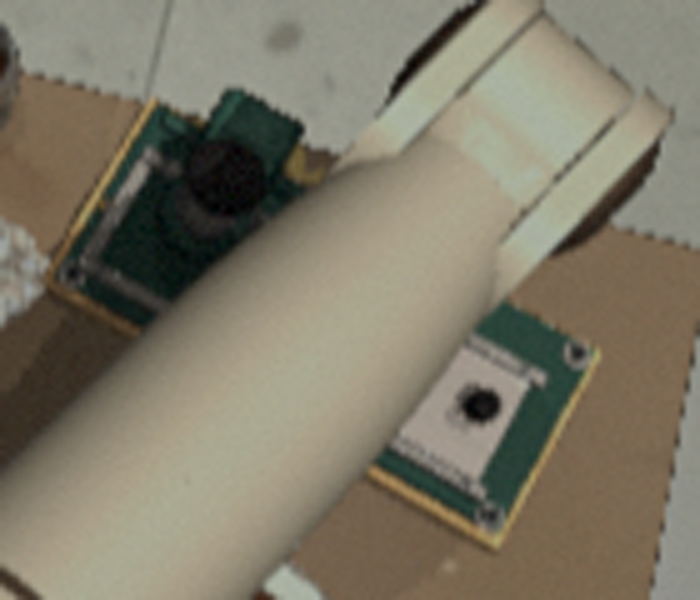

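The arm hides the nest, though the knob at (228,178) and the handle at (480,405) are clear. I'll lower by feel.

>>> send_rows:
  targets: "0 -1 2 0 120; 0 -1 4 0 120; 0 -1 6 0 120; 0 -1 8 0 120; 0 -1 8 0 120"

```text
time: 8.68
ee_pos: [0.4258, -0.2406, 0.046]
tcp_rot: [-180.0, -0.0, 74.3]
wrist_force: [0.2, 0.5, 0.5]
opening: 0.0576
grasp_force: 27.0
```

>>> send_rows:
  targets: "0 0 1 0 120; 0 0 2 0 120; 0 0 3 0 120; 0 0 3 0 120"

```text
time: 9.18
ee_pos: [0.4259, -0.2406, 0.0433]
tcp_rot: [180.0, -0.0, 74.3]
wrist_force: [0.3, -0.5, -0.4]
opening: 0.0579
grasp_force: 27.0
```

>>> send_rows:
  targets: "0 0 1 0 120; 0 0 2 0 120; 0 0 2 0 120"

```text
time: 9.55
ee_pos: [0.4261, -0.2409, 0.0412]
tcp_rot: [180.0, 0.0, 74.3]
wrist_force: [1.8, -1.9, -0.6]
opening: 0.0575
grasp_force: 27.0
```

>>> send_rows:
  targets: "0 0 1 0 120; 0 0 1 0 120; 0 0 2 0 120; 0 0 2 0 120"

```text
time: 10.05
ee_pos: [0.4261, -0.2408, 0.0395]
tcp_rot: [180.0, 0.0, 74.3]
wrist_force: [1.7, -2.7, 1.5]
opening: 0.0573
grasp_force: 27.3
```

>>> send_rows:
  targets: "0 0.6 0 0 120; 0 0.6 0 0 120; 0 0.6 1 0 120; 0 0.6 1 0 120"

```text
time: 10.55
ee_pos: [0.4265, -0.2407, 0.0387]
tcp_rot: [180.0, -0.0, 74.3]
wrist_force: [-0.3, -0.5, 3.9]
opening: 0.0577
grasp_force: 27.6
```

>>> send_rows:
  targets: "0 0 0 0 40; 0 0 0 0 40; 0 0 0 0 40; 0 0 -5 0 40; 0 0 -20 0 40; 0 0 -50 0 40; 0 0 -90 0 40; 0 0 -140 0 40; 0 0 -190 0 40; 0 0 -220 0 40; -40 -50 -220 0 40; -80 -100 -220 0 40; -100 -150 -220 0 40; -100 -180 -220 0 40; -100 -180 -220 0 40"

```text
time: 12.42
ee_pos: [0.2247, -0.2883, 0.26]
tcp_rot: [179.9, 0.1, 74.2]
wrist_force: [-0.3, 0.1, 0.1]
opening: 0.0723
grasp_force: 0.0
```

```bash
python3 - <<'E'
from m import *
t=camera("top");cv2.imwrite("pics/top6.png",t);o=bot.get_obs();print(o["time"],o["ee_pos"],o["wrist_force"].round(2),o["q"].round(1))
cv2.imwrite("pics/c6.png",cv2.resize(t[225:345,380:520],None,fx=5,fy=5,interpolation=cv2.INTER_CUBIC))
for x in blobs(t,(8,120,60),(24,255,255),430,470,270,315,60)[:2]: print(x[0],x[1],x[2],ray("top",x[0],.05))
E
```

```text
12.475 [ 0.22572719 -0.28850534  0.2595969 ] [ 0.92 -0.54  0.03] [-52.  -19.1  -8.4 100.6   0.   53.8]
[447.55485232 291.81434599] 237.0 [439 283  18  19] [ 0.42490019 -0.23980674  0.05      ]
```

View pics/c6.png

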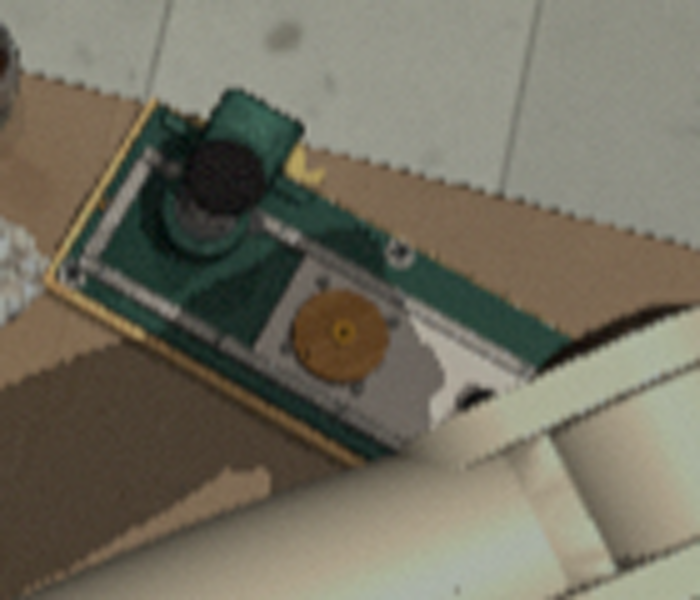

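The disc sits squarely between the four pins, centred at crop (342,332). Next comes gripping the handle and pushing the carriage home.

```bash
python3 - <<'E'
from h import *
goto(.4005,-.332,.16,-15.7)
E
```

```text
shift [  5.8 179.8 100. ] jaw -15.78 turn -0.08078463664125479
```

>>> send_rows:
  targets: "1 20 0 0 30; 2 55 0 0 30; 3 95 10 0 30; 5 130 30 0 30; 6 158 55 0 30; 6 175 80 0 30; 6 180 100 0 30; 6 180 125 0 30; 6 180 155 0 30; 6 180 185 0 30; 6 180 205 0 30; 6 180 215 0 30; 6 180 215 0 30; 6 180 215 0 30"

```text
time: 14.22
ee_pos: [0.4019, -0.3315, 0.044]
tcp_rot: [179.9, 0.0, 74.3]
wrist_force: [0.1, 0.2, -0.3]
opening: 0.0754
grasp_force: 0.0
```

>>> send_rows:
  targets: "0 0 0 0 200; 0 0 0 0 200; 0 0 0 0 200; 0 0 0 0 200; 0 0 0 0 200; 0 0 0 0 200"
  newtons: 25

```text
time: 14.98
ee_pos: [0.4027, -0.332, 0.044]
tcp_rot: [179.8, 0.0, 74.3]
wrist_force: [8.6, -2.7, -1.1]
opening: 0.0196
grasp_force: 25.6
```

>>> send_rows:
  targets: "0 0.8 0 0 200; 0 1.2 0 0 200; 0 1.2 0 0 200"

```text
time: 15.35
ee_pos: [0.4028, -0.332, 0.0439]
tcp_rot: [179.9, 0.0, 74.3]
wrist_force: [3.6, -0.5, 5.0]
opening: 0.0195
grasp_force: 26.0
```

>>> send_rows:
  targets: "2 0.6 0 0 200; 6 0.6 0 0 200; 12 0.6 0 0 200; 20 0.6 0 0 200; 28 0.6 0 0 200; 36 0.6 0 0 200; 44 0.6 0 0 200; 50 0.6 0 0 200; 54 0.6 0 0 200; 56 0.6 0 0 200; 56 0.6 0 0 200"

```text
time: 16.73
ee_pos: [0.4182, -0.2781, 0.0439]
tcp_rot: [179.9, 0.0, 74.3]
wrist_force: [2.8, -1.0, 6.8]
opening: 0.0196
grasp_force: 26.1
```

>>> send_rows:
  targets: "3 0 0 0 200; 8 0 0 0 200; 15 0 0 0 200; 23 0 0 0 200; 31 0 0 0 200; 38 0 0 0 200; 43 0 0 0 200; 46 0 0 0 200; 48 0 0 0 200; 48 0 0 0 200"

```text
time: 17.98
ee_pos: [0.4314, -0.232, 0.0439]
tcp_rot: [179.9, 0.0, 74.3]
wrist_force: [4.1, -2.9, 5.5]
opening: 0.0199
grasp_force: 26.1
```

>>> send_rows:
  targets: "1 0 0 0 200; 2 0 0 0 200; 3 0 0 0 200; 4 0 0 0 200; 4 0 0 0 200"

```text
time: 18.6
ee_pos: [0.4325, -0.2283, 0.0439]
tcp_rot: [179.9, 0.1, 74.3]
wrist_force: [3.0, -2.3, 5.8]
opening: 0.0198
grasp_force: 26.1
```

>>> send_rows:
  targets: "0.5 0 0 0 200; 1 0 0 0 200; 1.5 0 0 0 200; 2 0 0 0 200; 2 0 0 0 200"

```text
time: 19.23
ee_pos: [0.433, -0.2265, 0.0439]
tcp_rot: [179.9, 0.1, 74.3]
wrist_force: [3.1, -2.8, 5.3]
opening: 0.0197
grasp_force: 26.1
```

>>> send_rows:
  targets: "0.5 0 0 0 200; 1 0 0 0 200; 1.5 0 0 0 200; 2 0 0 0 200; 2 0 0 0 200"

```text
time: 19.85
ee_pos: [0.4336, -0.2246, 0.0439]
tcp_rot: [179.9, 0.1, 74.3]
wrist_force: [3.7, -2.6, 4.5]
opening: 0.0197
grasp_force: 26.1
```

>>> send_rows:
  targets: "0.5 0 0 0 200; 1 0 0 0 200; 1.5 0 0 0 200; 2 0 0 0 200; 2 0 0 0 200"

```text
time: 20.48
ee_pos: [0.4336, -0.2243, 0.0439]
tcp_rot: [179.9, 0.3, 74.2]
wrist_force: [1.1, -13.6, 3.7]
opening: 0.0198
grasp_force: 25.9
```

>>> send_rows:
  targets: "0.5 0 0 0 200; 1 0 0 0 200; 1.5 0 0 0 200; 1.5 0 0 0 200"

```text
time: 20.98
ee_pos: [0.4336, -0.2242, 0.0439]
tcp_rot: [179.9, 0.5, 74.2]
wrist_force: [-2.0, -21.5, 2.0]
opening: 0.0197
grasp_force: 25.8
```

>>> send_rows:
  targets: "-1.5 0 0 0 200; -3 0 0 0 200; -3 0 0 0 200"

```text
time: 21.35
ee_pos: [0.4336, -0.2243, 0.0439]
tcp_rot: [179.9, 0.1, 74.3]
wrist_force: [3.4, -5.0, 4.3]
opening: 0.0196
grasp_force: 26.0
```

>>> send_rows:
  targets: "0 0 0 0 60; 0 0 0 0 30; 0 0 0 0 30; 0 0 0 0 30; 0 0 -10 0 30; 0 0 -35 0 30; 0 0 -70 0 30; 0 0 -110 0 30; 0 0 -150 0 100; 0 0 -180 0 255; 0 0 -190 0 255; 0 0 -190 0 255; 0 0 -190 0 255; 0 0 -190 0 255"

```text
time: 23.1
ee_pos: [0.4329, -0.2233, 0.2322]
tcp_rot: [-179.9, -0.0, 74.3]
wrist_force: [0.5, -0.3, -1.2]
opening: -0.0
grasp_force: 0.0
```

```bash
python3 - <<'E'
from m import *
o=bot.get_obs();print(o["time"],o["ee_pos"],o["wrist_force"].round(2),o["opening"],o["q"].round(1));goto(.4588,-.1328,.215)
E
```

```text
23.1 [ 0.4328726  -0.2233086   0.23220453] [ 0.53 -0.34 -1.17] -1.9554771670768327e-06 [-27.3  -3.5   1.6  95.2  -0.   78.4]
shift [94.1  0.5 17.2] jaw -15.69 turn None
```

>>> send_rows:
  targets: "10 0 0 0 255; 30 0 0 0 255; 55 0 0 0 255; 77 0 0 0 255; 90 0 0 0 255; 94 0 5 0 255; 94 0 15 0 255; 94 0 22 0 255; 94 0 25 0 255; 94 0 25 0 255; 94 0 25 0 255"

```text
time: 24.48
ee_pos: [0.4587, -0.1332, 0.2085]
tcp_rot: [180.0, 0.0, 74.3]
wrist_force: [0.6, 0.7, 0.5]
opening: 0.0001
grasp_force: 0.0
```

```bash
python3 - <<'E'
from m import *
t=camera("top");cv2.imwrite("pics/top7.png",t);s=camera("scene");cv2.imwrite("pics/scene7.png",s);o=bot.get_obs();print(o["time"],o["ee_pos"],o["wrist_force"].round(2))
a=cv2.resize(t[225:345,380:520],None,fx=4,fy=4,interpolation=cv2.INTER_CUBIC)
u,v=proj("scene",(.459,-.133,.1)).astype(int);print(u,v)
b=s[max(v-60,0):v+60,max(u-30,0):u+30];b=cv2.resize(b,(240,480))
cv2.imwrite("pics/c7.png",np.hstack([a,b]))
E
```

```text
24.575 [ 0.45873087 -0.13308539  0.20856262] [-0.76 -0.26 -0.41]
353 210
```

View pics/c7.png

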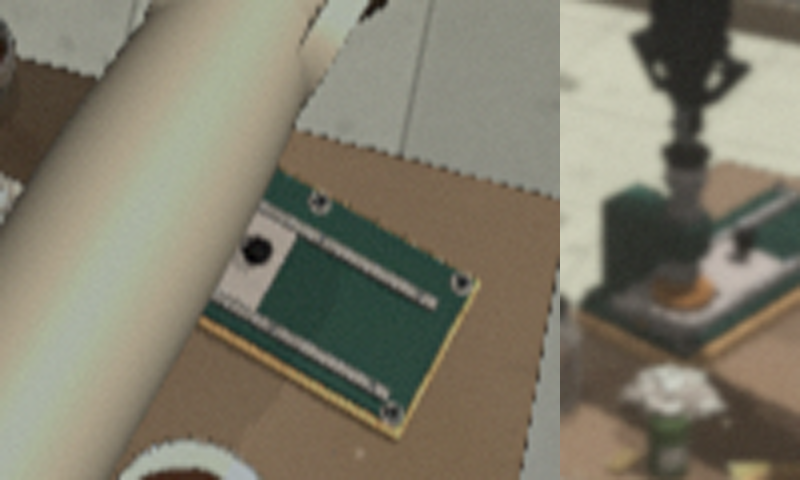

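The disc is under the plunger at right-panel (683,290), with the shut fingertips centred above the knob. Now the press.

>>> send_rows:
  targets: "0 0 3 0 255; 0 0 6 0 255; 0 0 8 0 255; 0 0 10 0 255; 0 0 12 0 255; 0 0 14 0 255; 0 0 16 0 255; 0 0 17 0 255; 0 0 17 0 255"

```text
time: 25.7
ee_pos: [0.4586, -0.133, 0.1912]
tcp_rot: [-180.0, -0.0, 74.3]
wrist_force: [0.2, 0.9, 2.7]
opening: -0.0003
grasp_force: 1.0
```

>>> send_rows:
  targets: "0 0 1 0 255; 0 0 2 0 255; 0 0 3 0 255; 0 0 4 0 255; 0 0 4 0 255"

```text
time: 26.32
ee_pos: [0.4587, -0.133, 0.1878]
tcp_rot: [180.0, 0.0, 74.3]
wrist_force: [-3.1, 0.7, 6.9]
opening: -0.0001
grasp_force: 3.4
```

>>> send_rows:
  targets: "0 0 0.7 0 255; 0 0 1.4 0 255; 0 0 2 0 255; 0 0 2 0 255"

```text
time: 26.82
ee_pos: [0.4587, -0.133, 0.1859]
tcp_rot: [180.0, -0.0, 74.3]
wrist_force: [-3.0, 0.6, 6.7]
opening: -0.0002
grasp_force: 3.6
```

>>> send_rows:
  targets: "0 0 0.7 0 255; 0 0 1.4 0 255; 0 0 2 0 255; 0 0 2 0 255"

```text
time: 27.32
ee_pos: [0.4587, -0.133, 0.1839]
tcp_rot: [180.0, 0.0, 74.3]
wrist_force: [-3.0, 1.2, 6.9]
opening: 0.0
grasp_force: 3.7
```

>>> send_rows:
  targets: "0 0 0.5 0 255; 0 0 1 0 255; 0 0 1.5 0 255; 0 0 1.5 0 255"

```text
time: 27.82
ee_pos: [0.4587, -0.133, 0.1824]
tcp_rot: [180.0, 0.0, 74.3]
wrist_force: [-2.6, 0.9, 7.7]
opening: -0.0
grasp_force: 3.9
```

>>> send_rows:
  targets: "0 0 0.5 0 255; 0 0 1 0 255; 0 0 1.5 0 255; 0 0 1.5 0 255"

```text
time: 28.32
ee_pos: [0.4587, -0.133, 0.181]
tcp_rot: [180.0, 0.0, 74.3]
wrist_force: [-2.6, 1.7, 8.3]
opening: 0.0002
grasp_force: 4.0
```

>>> send_rows:
  targets: "0 0 0.5 0 255; 0 0 1 0 255; 0 0 1.5 0 255; 0 0 1.5 0 255"

```text
time: 28.82
ee_pos: [0.4587, -0.133, 0.1795]
tcp_rot: [179.9, -0.0, 74.3]
wrist_force: [-2.8, 1.3, 8.8]
opening: 0.0001
grasp_force: 4.1
```

>>> send_rows:
  targets: "0 0 0.5 0 255; 0 0 1 0 255; 0 0 1 0 255"

```text
time: 29.2
ee_pos: [0.4587, -0.133, 0.1786]
tcp_rot: [179.9, 0.0, 74.3]
wrist_force: [-3.0, 2.3, 9.3]
opening: -0.0001
grasp_force: 4.4
```

>>> send_rows:
  targets: "0 0 0.5 0 255; 0 0 1 0 255; 0 0 1 0 255"

```text
time: 29.58
ee_pos: [0.4587, -0.133, 0.1781]
tcp_rot: [179.9, -0.0, 74.3]
wrist_force: [-4.9, 2.1, 11.5]
opening: 0.0001
grasp_force: 5.9
```

>>> send_rows:
  targets: "0 0 0.5 0 255; 0 0 1 0 255; 0 0 1 0 255"

```text
time: 29.95
ee_pos: [0.4587, -0.133, 0.1771]
tcp_rot: [179.9, -0.0, 74.3]
wrist_force: [-4.3, 2.5, 13.0]
opening: -0.0002
grasp_force: 6.1
```

>>> send_rows:
  targets: "0 0 0.5 0 255; 0 0 1 0 255; 0 0 1 0 255"

```text
time: 30.32
ee_pos: [0.4587, -0.133, 0.1761]
tcp_rot: [179.9, -0.0, 74.3]
wrist_force: [-5.0, 2.2, 12.3]
opening: 0.0005
grasp_force: 6.2
```

>>> send_rows:
  targets: "0 0 0.5 0 255; 0 0 1 0 255; 0 0 1 0 255"

```text
time: 30.7
ee_pos: [0.4587, -0.133, 0.1752]
tcp_rot: [179.9, -0.0, 74.3]
wrist_force: [-4.2, 0.1, 12.2]
opening: 0.0001
grasp_force: 6.3
```

>>> send_rows:
  targets: "0 0 0.5 0 255; 0 0 1 0 255; 0 0 1 0 255"

```text
time: 31.08
ee_pos: [0.4587, -0.133, 0.1742]
tcp_rot: [179.9, 0.0, 74.3]
wrist_force: [-4.6, 1.6, 12.9]
opening: -0.0
grasp_force: 6.4
```

>>> send_rows:
  targets: "0 0 0.5 0 255; 0 0 0.5 0 255"

```text
time: 31.32
ee_pos: [0.4587, -0.133, 0.1737]
tcp_rot: [179.9, 0.0, 74.3]
wrist_force: [-4.5, 1.9, 13.0]
opening: 0.0001
grasp_force: 6.4
```

>>> send_rows:
  targets: "0 0 0.5 0 255; 0 0 0.5 0 255; 0 0 0.5 0 255"

```text
time: 31.7
ee_pos: [0.4587, -0.133, 0.1732]
tcp_rot: [179.9, -0.0, 74.3]
wrist_force: [-4.6, 2.4, 12.5]
opening: 0.0003
grasp_force: 6.4
```

>>> send_rows:
  targets: "0 0 0.5 0 255; 0 0 0.5 0 255; 0 0 0.5 0 255"

```text
time: 32.08
ee_pos: [0.4587, -0.133, 0.1727]
tcp_rot: [179.9, -0.0, 74.3]
wrist_force: [-4.1, 1.7, 13.3]
opening: 0.0
grasp_force: 6.5
```

>>> send_rows:
  targets: "0 0 0.5 0 255; 0 0 0.5 0 255; 0 0 0.5 0 255"

```text
time: 32.45
ee_pos: [0.4587, -0.133, 0.1723]
tcp_rot: [179.9, -0.0, 74.3]
wrist_force: [-5.0, 1.9, 13.5]
opening: 0.0002
grasp_force: 6.7
```

>>> send_rows:
  targets: "0 0 0.4 0 255; 0 0 0.4 0 255; 0 0 0.4 0 255"

```text
time: 32.83
ee_pos: [0.4588, -0.133, 0.1721]
tcp_rot: [179.9, 0.0, 74.3]
wrist_force: [-5.7, 2.7, 13.3]
opening: -0.0002
grasp_force: 7.4
```

>>> send_rows:
  targets: "0 0 0.4 0 255; 0 0 0.4 0 255; 0 0 0.4 0 255"

```text
time: 33.2
ee_pos: [0.4588, -0.133, 0.1719]
tcp_rot: [179.9, -0.0, 74.3]
wrist_force: [-6.6, 1.3, 17.0]
opening: -0.0001
grasp_force: 8.1
```

>>> send_rows:
  targets: "0 0 0.4 0 255; 0 0 0.4 0 255; 0 0 0.4 0 255"

```text
time: 33.58
ee_pos: [0.4588, -0.133, 0.1717]
tcp_rot: [179.9, 0.0, 74.3]
wrist_force: [-5.6, 2.3, 18.8]
opening: -0.0
grasp_force: 8.8
```

>>> send_rows:
  targets: "0 0 0.4 0 255; 0 0 0.4 0 255; 0 0 0.4 0 255; 0 0 0.4 0 255; 0 0 0.4 0 255; 0 0 0.4 0 255; 0 0 0.4 0 255; 0 0 0.4 0 255"

```text
time: 34.58
ee_pos: [0.4588, -0.133, 0.1715]
tcp_rot: [179.9, 0.0, 74.3]
wrist_force: [-6.3, 2.9, 19.4]
opening: 0.0
grasp_force: 9.5
```

Bearing on the stop at about 20 N. Now let the knob rise and retreat.

>>> send_rows:
  targets: "0 0 0.4 0 255; 0 0 0.4 0 255; 0 0 0.4 0 255; 0 0 -2 0 255; 0 0 -5 0 255; 0 0 -9 0 255; 0 0 -13 0 255; 0 0 -17 0 255; 0 0 -21 0 255; 0 0 -25 0 255; 0 0 -29 0 255; 0 0 -34 0 255; 0 0 -45 0 255; 0 0 -65 0 255; 0 0 -85 0 255; 0 0 -95 0 255; 0 0 -95 0 255"

```text
time: 36.7
ee_pos: [0.4589, -0.1331, 0.2647]
tcp_rot: [179.9, 0.0, 74.3]
wrist_force: [-0.2, -0.7, -0.3]
opening: 0.0002
grasp_force: 0.0
```

>>> send_rows:
  targets: "0 -15 0 0 255; 0 -45 0 0 255; -20 -80 0 0 255; -50 -120 0 0 255; -80 -155 0 0 255; -110 -190 0 0 255; -140 -215 0 0 255; -155 -225 0 0 255; -155 -225 0 0 255; -155 -225 0 0 255"

```text
time: 37.95
ee_pos: [0.2001, -0.2208, 0.2638]
tcp_rot: [-180.0, -0.0, 74.3]
wrist_force: [0.0, 0.8, 0.7]
opening: 0.0002
grasp_force: 0.0
```

```bash
python3 - <<'E'
from m import *
t=camera("top");s=camera("scene");o=bot.get_obs();print(o["time"],o["ee_pos"],o["wrist_force"].round(2))
a=cv2.resize(t[210:330,310:480],None,fx=3,fy=3,interpolation=cv2.INTER_CUBIC)
b=cv2.resize(s[140:260,310:395],None,fx=3,fy=3,interpolation=cv2.INTER_CUBIC)
cv2.imwrite("pics/c8.png",np.hstack([a,b]))
t6=cv2.imread("pics/top6.png")
d=cv2.absdiff(t,t6).max(2);print("bystander diff",[int((d[y-14:y+14,x-12:x+12]>50).sum()) for x,y in((372,238),(325,228),(345,280))])
E
```

```text
38.05 [ 0.20046245 -0.220822    0.26392933] [-0.38  0.44  0.16]
bystander diff [0, 0, 0]
```

View pics/c8.png

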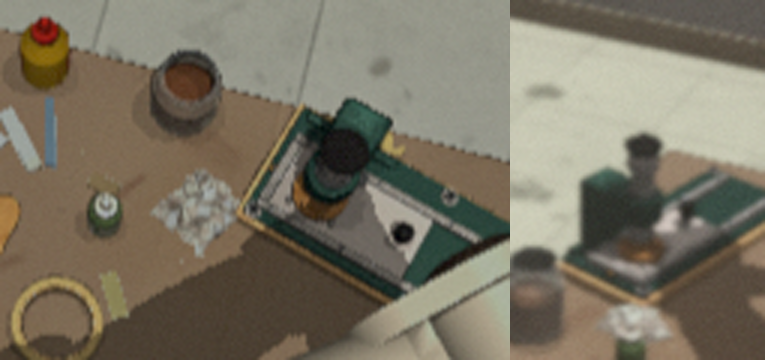

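The knob is back up at (345,150), the disc is still under the plunger at (318,205), and the bystanders haven't moved. Handing in.

```bash
python3 -c "
from workcell import ticket
print(ticket.job_done())"
```

```text
the job is handed in; nothing more can be done
None
```

The job is handed in after about 38 s: I pressed the insert onto the firm stop at about 20 N, the knob is back up, the disc is still under the plunger, and the two bottles and the jar did not move.

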